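# Uncover the wide port of the light detectors

## Task

Two light detectors with equal housings stand on the bench, each with its port under a steel dust cover that pivots on a single pin. Get the one with the wide port ready for use: swing its cover (the one with the larger round disc) aside, counter-clockwise seen from above, by about a quarter turn so that the port lies fully open. Leave the other detector's cover shut.

Things in the scene. Friction and masses are not known exactly. Their poses are not given: they have to be found in the camera images.
- wide_cover (a joint): Cover of the wide port (port 40 mm, cover disc 52 mm across): 3 mm steel plate turning level on an upright pin. 0 shut (starts at 0 to 0.1), grows counter-clockwise from above, stop at 1.75 rad; port clear from 0.9. Friction holds it where left; about 1 N at the knob moves it. Fixed grey housing, aluminium top, 140 x 100 x 50 mm high; the cover swings out over its side.
- wide_knob (a point): Centre of the top face of the upright round black knob at the free end of the wide port's cover: 14 mm across, 28 mm tall, top 85.5 mm and foot (plate top) 57.5 mm above the worktop. Moves with the cover on a level circle of radius 84 mm about the pin. When shut it lies on the robot's side of the pin, within about 50 degrees.
- wide_pin (a point): Pivot of the wide port's cover, on its vertical axis at the plate's top face, 57.5 mm above the worktop; screw head 12 mm across, 3 mm high. The line from here to wide_knob is the cover's direction; the port's centre lies 54 mm from the pin. Two 6 mm stop posts, 22 mm from the pin, rise 1.5 mm above the plate.
- narrow_cover (a joint): Cover of the other detector, with the narrow port (port 20 mm, cover disc 30 mm across); same housing, pin, arm length and knob. 0 shut (starts at 0 to 0.1), grows counter-clockwise. To stay shut. The two detectors stand left and right before the robot, either one on either side, centres at least 0.26 m apart.
Mind the look-alikes: they are no part of the job. What is shaped like the part that bears narrow_cover but turquoise is not meant.

How it is judged (in metres and radians):
At the end, for the whole second after the job is handed in: The wide port's cover stands open by at least 1.0 rad (57 degrees) and is at rest, and the narrow port's cover is within 0.25 rad (14 degrees) of shut (value of joint wide_cover above 1 rad and velocity of joint wide_cover between -0.1 and 0.1 rad/s and value of joint narrow_cover below 0.25 rad); the robot touches nothing.
It fails at once if the narrow port's cover is swung open by more than 0.35 rad (20 degrees) (value of joint narrow_cover above 0.35 rad).
It also fails if it takes over 32 s, if anything falls off the work surface, if the arm or the gripper's body presses on something with over 40 N, if the wrist force passes 120 N, or if a joint passes its speed limit or range.

## Robot

A 7-joint arm with a two-finger parallel gripper is mounted at the origin on a cart in front of the work surface, level with it; the furniture and walls round the work are solid. World frame = base frame: x ahead of the robot, y to its left, z up, the work surface at z = 0. Lengths are in m, angles in degrees, forces in N, time in s.
With the tool pointing down it reaches from about 0.425 to 0.875 m from the base axis. Payload 4.7 kg.
Tool frame: the origin (TCP) lies at the very end of the fingers, on their centre line; the grasp point (between the pads) lies 19 mm behind it; z points along the fingers, y is the direction in which the jaws open and shut (so a half turn about z gives the same grasp; the last joint's range is limited). The gripper opens to 87 mm and grips with 3 to 60 N. Pads are 19 mm wide; open, the fingers measure 117 mm over their backs; the gripper's body (75 mm by 190 mm) begins 51 mm behind the grasp point.
Start: joints at [66.984, 18.392, -4.016, 83.108, 1.295, 78.541, -3.26], TCP at [0.263, -0.595, 0.223] pointing down, gripper open.
Joint ranges: [-163.93, 163.93], [-17.29, 119.83], [-79.2, 71.16], [3.27, 140.29], [-89.18, 269.18], [5.43, 117.66], [-154.24, 154.24]. Speed limits (degrees/s): [147.25, 147.25, 180, 180, 180, 180, 180].

## Interface

Orientations are given as [roll, pitch, yaw] about the fixed x, y, z axes, in that order (R = Rz(yaw) Ry(pitch) Rx(roll)).
In Python, from cell import env gives the robot as it stands.
- The arm moves only by the tool servo_tool, never from a script. Its argument "increments" is a list that holds one entry, the list of rows, each a list of 7 numbers: the shift along the tool's x, y, z in m, then the turn, a rotation vector about the tool's x, y, z in degrees, then the opening, from -1 (shut) to 1 (fully open). In form: [[[dx, dy, dz, rx, ry, rz, fingers], ...]]. A call has 1 to 20 rows; each row is the pose to reach, as a shift and turn from the pose commanded when the call began, along the tool's axes at that moment; what a row does not reach only later rows make up. A row lasts 1/10 s, in which the tool goes at most 50 mm and 8.59 degrees, less where a joint would pass 70% of its speed; a pose out of reach is approached as far as the arm can. A call with a gripper value outside its range is refused whole. The fingers move at their own pace and stop on an object; "squeeze" is the grip in N (left out, the last holds). Time passes only in rows, so rows that repeat a pose let the fingers close. It gives the time, the measured TCP pose, the force and the opening at its end, in the units of the state.
- env.get_obs(): the state, without advancing time (a new reading comes with each control period).
- env.read_camera(name): name is "scene" or "top" or "wrist"; returns a dict with "frame" (384x512x3 uint8, blue, green, red), "intrinsics" (3x3 intrinsics, pixels), "rvec" (rotation vector, rad) and "tvec" (3), from world to camera coordinates, as OpenCV has them. Camera axes: x right, y down, z forward; pixel columns grow to the right and rows downward; lengths in m; the calibration is good to about 2 mm. The wrist camera is an equidistant fisheye: a pixel r from the principal point sees the ray r / f radians off the axis. A picture is of the moment at which its call begins. There is no depth.
- env.sign_off(): hands the job in, once; it reports no verdict.
The state is a dict: "time_s": time; "qpos": joint angles; "joint_velocities": joint speeds; "effort": joint torques, N m; "tool_pos": TCP position; "tool_rot": TCP orientation; "force": force on the tool from outside, world axes, zero at the start; "wrist_torque": the same for the moment, N m; "grip_width": finger opening in m.
Only numpy, scipy, OpenCV 4.12 (cv2) and the standard library are available. Lean on these libraries where they do the work, as an engineer would, in place of code of your own. Each camera call takes 0.05 s, during which the arm holds its last target.

## Working session

There is one attempt and no reset: what is moved stays moved. The work goes in short steps, Python scripts to look and compute and a tool call to move; the robot and the scene stay as the last step left them, time stands still between calls to the robot, and variables do not carry over. Pictures are saved under pics/ and viewed, and the job is handed in when it is done.

Besides the shell and the picture viewer there is one more tool, called in YAML: its name, and indented under it one key for each argument. servo_tool: Moves the arm, as the interface text tells. Its arguments: {"type":"object","properties":{"increments":{"type":"array","items":{"type":"array","items":{"type":"array","items":{"type":"number"}}}},"squeeze":{"type":"number"}},"required":["increments"]}

```bash
mkdir -p pics; cat > h.py <<'E'
import numpy as np, cv2
from cell import env
def snap(n,fn):
    c=env.read_camera(n); cv2.imwrite(f'pics/{fn}.png',c['frame']); np.savez(f'pics/{fn}.npz',K=c['intrinsics'],r=c['rvec'],t=c['tvec']); return c
def px2w(fn,u,v,z):
    d=np.load(f'pics/{fn}.npz'); K=d['K'];R=cv2.Rodrigues(d['r'])[0];t=d['t'].ravel()
    ray=R.T@np.linalg.inv(K)@[u,v,1]; o=-R.T@t
    return o+ray*(z-o[2])/ray[2]
def w2px(fn,p):
    d=np.load(f'pics/{fn}.npz'); return cv2.projectPoints(np.array([p],float),d['r'],d['t'],d['K'],None)[0].ravel()
E
python3 - <<'E'
from h import *
snap('scene','s0');snap('top','t0')
print(env.get_obs())
E
```

```text
{'time_s': 0.1, 'qpos': array([66.98458927, 18.4368922 , -4.01814975, 83.16760742,  1.29558326,
       78.54291823, -3.26099301]), 'joint_velocities': array([ 0.04167699, -0.15591086,  0.10771468, -0.11059309, -0.05167987,
       -0.06549648,  0.03622563]), 'effort': array([-1.96323722e-04, -4.92570770e+01, -4.05744324e-01, -3.13399601e+01,
       -6.42351061e-02,  3.95778695e-02,  6.94117557e-05]), 'tool_pos': array([ 0.26231785, -0.59416296,  0.22155036]), 'tool_rot': array([-1.79897861e+02,  5.27769717e-03,  2.38266113e+01]), 'force': array([ 0.1195268 , -0.14601978,  0.30832416]), 'wrist_torque': array([-0.0107616 , -0.06819364,  0.09040122]), 'grip_width': 0.08716430792659079}
```

View pics/s0.png

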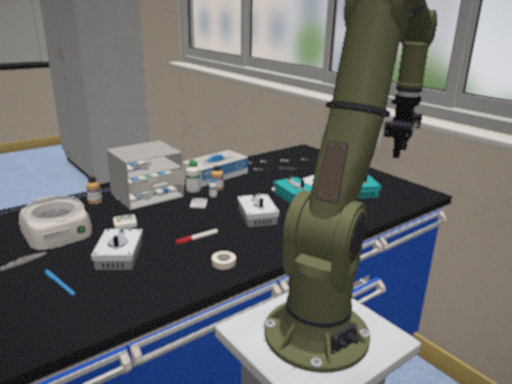

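View pics/t0.png

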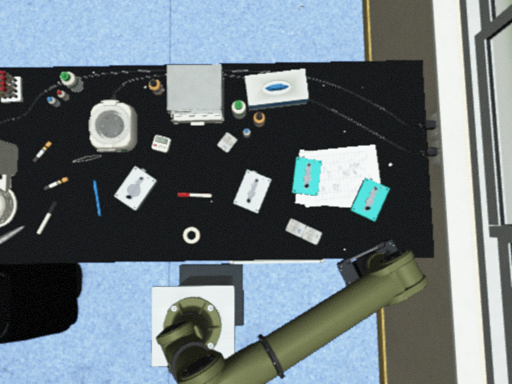

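The top view shows two white housings, at about (135,188) and (252,190). Two turquoise look-alikes stand at (307,177) and (370,199). I'll enlarge both white ones.

```bash
python3 - <<'E'
from h import *
f=cv2.imread('pics/t0.png')
a=[cv2.resize(f[160:220,x:x+60],(400,400),interpolation=cv2.INTER_CUBIC) for x in (105,222)]
cv2.imwrite('pics/c0.png',np.hstack(a))
for p in [(0,0,0),(0.5,0,0),(.5,.2,0)]: print(p,w2px('t0',p))
print(px2w('t0',135,188,.05),px2w('t0',252,190,.05))
f=cv2.imread('pics/s0.png')
a=[cv2.resize(f[y:y+50,x:x+60],(400,333),interpolation=cv2.INTER_CUBIC) for x,y in ((88,223),(229,183))]
cv2.imwrite('pics/c1.png',np.hstack(a))
E
```

```text
(0, 0, 0) [192.5062081 325.6843426]
(0.5, 0, 0) [192.33961312 196.45432794]
(0.5, 0.2, 0) [142.26049873 197.26065494]
[0.53258755 0.21454156 0.05      ] [ 0.517455   -0.23808616  0.05      ]
```

View pics/c0.png

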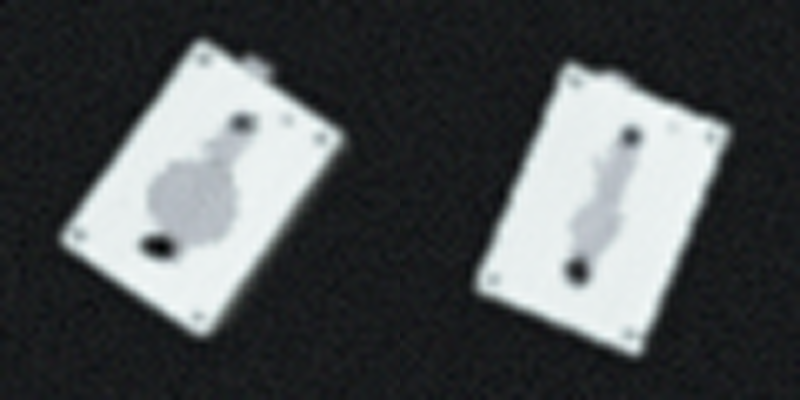

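View pics/c1.png

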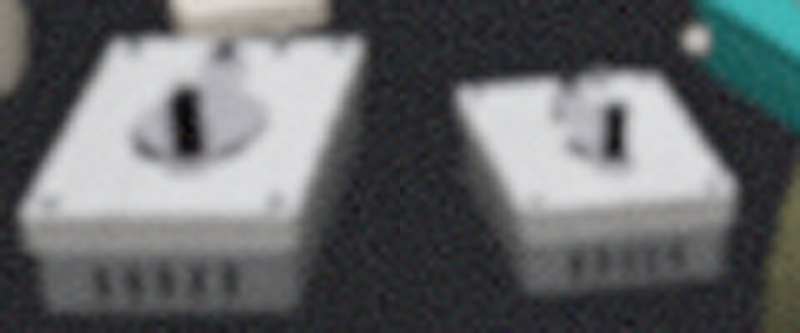

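Candidates: left white (135,188), with a big disc; right white (252,190), with a small disc; turquoise (307,177) and (370,199), which are not meant. The wide one is the left. Next I measure its pin and knob.

```bash
python3 - <<'E'
from h import *
s=60/400
g=lambda x,y:(105+(x+.5)*s-.5,160+(y+.5)*s-.5)
pin=px2w('t0',*g(242,122),.0595)
k=px2w('t0',*g(152,245),.0855)
d=k-pin
print(pin,k,np.hypot(*d[:2]),np.degrees(np.arctan2(d[1],d[0])))
disc=px2w('t0',*g(192,203),.0575); print('disc',disc,np.hypot(*(disc-pin)[:2]),np.degrees(np.arctan2(*(disc-pin)[1::-1])))
# scene
s2=60/400
h=lambda x,y:(88+(x+.5)*s2-.5,223+(y+.5)*.15-.5)
print('scene knob',px2w('s0',*h(187,93),.0855),px2w('s0',*h(188,152),.0575),'pin',px2w('s0',*h(222,52),.0595))
for c in [(200,40),(345,135),(205,338),(62,240)]: print(px2w('t0',*g(*c),.05))
d=np.load('pics/t0.npz');print(-cv2.Rodrigues(d['r'])[0].T@d['t'].ravel())
E
```

```text
[0.57049101 0.18951234 0.0595    ] [0.49795087 0.23231135 0.0855    ] 0.08422485791465437 149.45920657977177
disc [0.52410591 0.2184601  0.0575    ] 0.05467678029850751 148.03277073995693
scene knob [0.49572996 0.23353543 0.0855    ] [0.50096203 0.23390088 0.0575    ] pin [0.56886649 0.19255339 0.0595    ]
[0.62033117 0.2173611  0.05      ]
[0.56308284 0.13210256 0.05      ]
[0.4464235  0.21214736 0.05      ]
[0.5045043 0.295981  0.05     ]
[ 0.38218937 -0.23528991  1.55137324]
```

```bash
cat >> h.py <<'E'
from scipy.spatial.transform import Rotation as Ro
def inc(p,yaw):
    o=env.get_obs(); R=Ro.from_euler('xyz',o['tool_rot'],degrees=True)
    d=R.inv().apply(np.array(p)-o['tool_pos'])
    Rt=Ro.from_euler('xyz',[180,0,yaw],degrees=True)
    return np.round(np.r_[d,(R.inv()*Rt).as_rotvec(degrees=True)],3)
E
python3 - <<'E'
from h import *
print(inc([.5,-.25,.22],90));print(inc([.4975,.2325,.17],144))
E
```

```text
[ 3.5600e-01 -2.1900e-01  2.0000e-03 -9.4000e-02 -5.4000e-02 -6.6173e+01]
[ 5.49000e-01 -6.61000e-01  5.30000e-02 -6.70000e-02 -1.04000e-01
 -1.20173e+02]
```

servo_tool:
  increments:
    - [[0.356,-0.219,0,0,0,-66,-0.08],[0.356,-0.219,0,0,0,-66,-0.08],[0.356,-0.219,0,0,0,-66,-0.08],[0.356,-0.219,0,0,0,-66,-0.08],[0.356,-0.219,0,0,0,-66,-0.08],[0.356,-0.219,0,0,0,-66,-0.08],[0.356,-0.219,0,0,0,-66,-0.08],[0.356,-0.219,0,0,0,-66,-0.08],[0.356,-0.219,0,0,0,-66,-0.08],[0.549,-0.661,0.052,0,0,-120,-0.08],[0.549,-0.661,0.052,0,0,-120,-0.08],[0.549,-0.661,0.052,0,0,-120,-0.08],[0.549,-0.661,0.052,0,0,-120,-0.08],[0.549,-0.661,0.052,0,0,-120,-0.08],[0.549,-0.661,0.052,0,0,-120,-0.08],[0.549,-0.661,0.052,0,0,-120,-0.08],[0.549,-0.661,0.052,0,0,-120,-0.08],[0.549,-0.661,0.052,0,0,-120,-0.08],[0.549,-0.661,0.052,0,0,-120,-0.08],[0.549,-0.661,0.052,0,0,-120,-0.08]]

```text
time_s: 2.1
tool_pos: [0.4952, 0.2383, 0.17]
tool_rot: [179.9, -0.2, 144.4]
force: [-0.8, -1.0, 1.0]
grip_width: 0.0402
```

```bash
python3 - <<'E'
from h import *
c=snap('wrist','w1');snap('top','t1');snap('scene','s1')
print(c['intrinsics'],env.get_obs()['qpos'],env.get_obs()['tool_pos'])
print(inc([.4975,.2325,.068],144))
f=cv2.imread('pics/t1.png')[150:225,95:195]
cv2.imwrite('pics/c2.png',np.hstack([cv2.resize(f,(400,300),interpolation=cv2.INTER_CUBIC),cv2.resize(cv2.imread('pics/w1.png'),(400,300))]))
E
```

```text
[[297.31863964   0.         255.88274218]
 [  0.         297.31863964 188.11322429]
 [  0.           0.           1.        ]] [ 16.68197658  13.38781574 -50.05475218 100.26322851  10.82233092
  71.44007842  17.7151463 ] [0.49769175 0.2308062  0.17002496]
[ 0.001  0.001  0.102 -0.083 -0.002 -0.195]
```

View pics/w1.png

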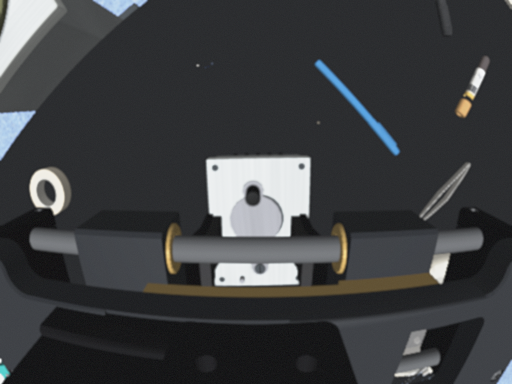

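View pics/s1.png

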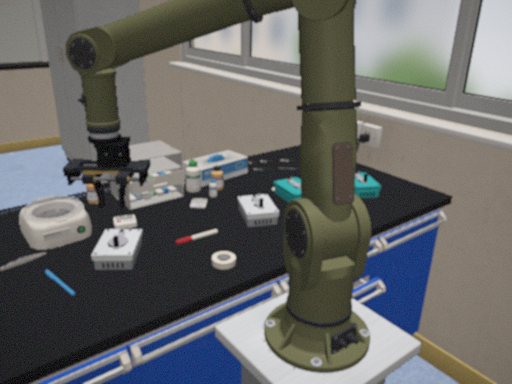

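The wrist view shows the knob top at about (253,187), with the disc behind it at (256,217) and the pin screw at (260,268). I'll measure again from this view.

```bash
python3 - <<'E'
from h import *
f=cv2.imread('pics/w1.png')[140:300,190:330]
cv2.imwrite('pics/c3.png',cv2.resize(f,(700,600),fx=0,fy=0,interpolation=cv2.INTER_CUBIC))
d=np.load('pics/w1.npz');R=cv2.Rodrigues(d['r'])[0];t=d['t'].ravel();o=-R.T@t
def wp(u,v,z):
    n=cv2.fisheye.undistortPoints(np.array([[[u,v]]],float),d['K'],np.zeros(4)).ravel()
    ray=R.T@[n[0],n[1],1]; return (o+ray*(z-o[2])/ray[2]).round(4)
print(o,wp(253,187,.0855),wp(253,200,.0575),wp(260,268,.0595),wp(256,217,.0575))
E
```

```text
[0.44063562 0.27683722 0.33229656] [0.4894 0.2395 0.0855] [0.5054 0.2277 0.0575] [0.5692 0.1904 0.0595] [0.5212 0.2199 0.0575]
```

View pics/c3.png

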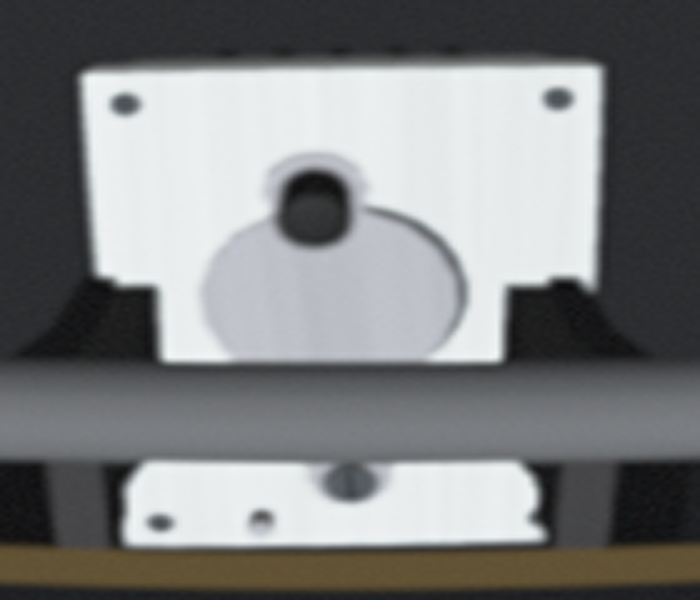

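The crop puts the knob's lit top face at about (252.6,196), which agrees with the knob at (0.4975,0.2325) and the pin at (0.5695,0.190). I'll straddle the knob now.

servo_tool:
  increments:
    - [[0.001,0.001,0.04,0,0,0,-0.08],[0.001,0.001,0.08,0,0,0,-0.08],[0.001,0.001,0.102,0,0,0,-0.08],[0.001,0.001,0.102,0,0,0,-0.08],[0.001,0.001,0.102,0,0,0,-0.08],[0.001,0.001,0.102,0,0,0,-0.08]]

```text
time_s: 2.85
tool_pos: [0.4991, 0.233, 0.0703]
tool_rot: [179.9, 0.1, 143.7]
force: [1.3, 0.2, -0.7]
grip_width: 0.0401
```

```bash
python3 - <<'E'
from h import *
snap('wrist','w2');o=env.get_obs();print(o['tool_pos'],o['tool_rot'],o['force'])
cv2.imwrite('pics/c4.png',cv2.resize(cv2.imread('pics/w2.png')[140:300,170:340],(640,600)))
P=np.array([.5697,.190])
for i,a in enumerate(np.linspace(149,234,18)[1:]):
    p=P+.084*np.array([np.cos(np.radians(a)),np.sin(np.radians(a))])
    print(a,inc([*p,.068],144+75*(i+1)/17))
E
```

```text
[0.49904415 0.23318957 0.07039383] [1.79867343e+02 1.27829252e-01 1.43760125e+02] [-0.08244066  0.19730778 -0.35633611]
154.0 [ 0.000e+00 -8.000e-03  2.000e-03  1.270e-01  1.330e-01 -4.651e+00]
159.0 [-1.000e-03 -1.500e-02  2.000e-03  1.220e-01  1.380e-01 -9.063e+00]
164.0 [-4.0000e-03 -2.2000e-02  2.0000e-03  1.1700e-01  1.4300e-01 -1.3475e+01]
169.0 [-7.0000e-03 -2.9000e-02  2.0000e-03  1.1200e-01  1.4700e-01 -1.7887e+01]
174.0 [-1.0000e-02 -3.5000e-02  2.0000e-03  1.0600e-01  1.5200e-01 -2.2299e+01]
179.0 [-1.400e-02 -4.200e-02  2.000e-03  1.000e-01  1.560e-01 -2.671e+01]
184.0 [-1.8000e-02 -4.7000e-02  2.0000e-03  9.5000e-02  1.6100e-01 -3.1122e+01]
189.0 [-2.3000e-02 -5.3000e-02  2.0000e-03  8.9000e-02  1.6500e-01 -3.5534e+01]
194.0 [-2.9000e-02 -5.8000e-02  2.0000e-03  8.3000e-02  1.6900e-01 -3.9946e+01]
199.0 [-3.5000e-02 -6.2000e-02  2.0000e-03  7.6000e-02  1.7300e-01 -4.4357e+01]
204.0 [-4.1000e-02 -6.6000e-02  2.0000e-03  7.0000e-02  1.7600e-01 -4.8769e+01]
209.0 [-4.7000e-02 -6.9000e-02  2.0000e-03  6.4000e-02  1.8000e-01 -5.3181e+01]
214.0 [-5.4000e-02 -7.2000e-02  2.0000e-03  5.7000e-02  1.8400e-01 -5.7593e+01]
219.0 [-6.1000e-02 -7.4000e-02  2.0000e-03  5.0000e-02  1.8700e-01 -6.2004e+01]
224.0 [-6.8000e-02 -7.6000e-02  2.0000e-03  4.3000e-02  1.9000e-01 -6.6416e+01]
229.0 [-7.6000e-02 -7.7000e-02  2.0000e-03  3.6000e-02  1.9300e-01 -7.0828e+01]
234.0 [-8.300e-02 -7.700e-02  2.000e-03  2.900e-02  1.960e-01 -7.524e+01]
```

View pics/c4.png

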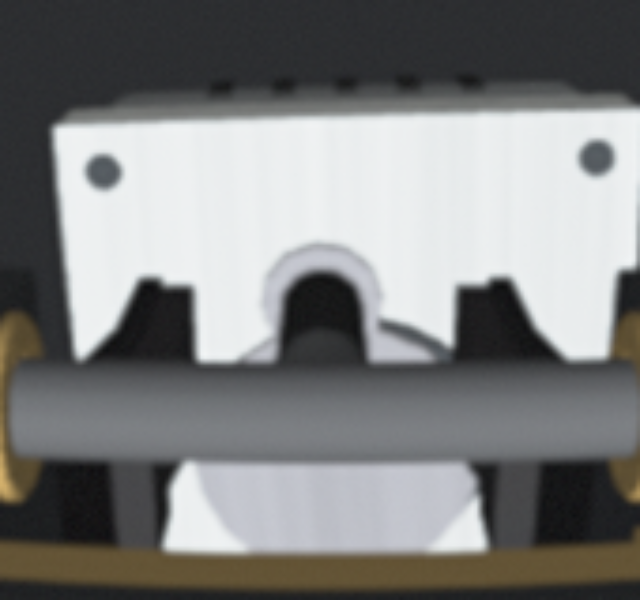

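The knob stands between the two fingertips: crop (322,330), with the fingers at about x=175 and 475. No contact force is showing. Now I swing along the arc.

servo_tool:
  increments:
    - [[0,-0.008,0,0,0,-5,-0.08],[-0.001,-0.015,0,0,0,-9,-0.08],[-0.004,-0.022,0,0,0,-13,-0.08],[-0.007,-0.029,0,0,0,-18,-0.08],[-0.01,-0.035,0,0,0,-22,-0.08],[-0.014,-0.042,0,0,0,-27,-0.08],[-0.018,-0.047,0,0,0,-31,-0.08],[-0.023,-0.053,0,0,0,-36,-0.08],[-0.029,-0.058,0,0,0,-40,-0.08],[-0.035,-0.062,0,0,0,-44,-0.08],[-0.041,-0.066,0,0,0,-49,-0.08],[-0.047,-0.069,0,0,0,-53,-0.08],[-0.054,-0.072,0,0,0,-58,-0.08],[-0.061,-0.074,0,0,0,-62,-0.08],[-0.068,-0.076,0,0,0,-66,-0.08],[-0.076,-0.077,0,0,0,-71,-0.08],[-0.083,-0.077,0,0,0,-75,-0.08],[-0.083,-0.077,0,0,0,-75,-0.08],[-0.083,-0.077,0,0,0,-75,-0.08]]

```text
time_s: 4.8
tool_pos: [0.5197, 0.1221, 0.0694]
tool_rot: [-179.9, 0.1, -141.3]
force: [0.6, -0.2, -0.6]
grip_width: 0.0402
```

```bash
python3 - <<'E'
from h import *
snap('wrist','w3');o=env.get_obs();print(o['tool_pos'],o['tool_rot'],o['force'])
cv2.imwrite('pics/c5.png',cv2.resize(cv2.imread('pics/w3.png')[120:300,150:360],(700,600)))
E
```

```text
[0.51936801 0.12225803 0.0692178 ] [-1.79950447e+02  4.55217435e-02 -1.41262098e+02] [-0.8877905  -0.31237708 -0.42460345]
```

View pics/c5.png

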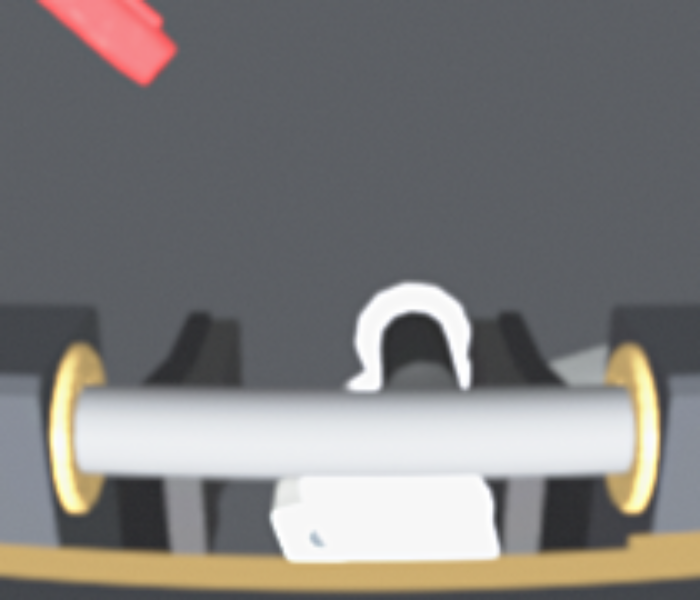

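The knob followed and lies against the trailing finger. I'll back off 10 mm to free it, then lift straight up.

servo_tool:
  increments:
    - [[0,0.005,0,0,0,0,-0.08],[0,0.01,0,0,0,0,-0.08],[0,0.01,0,0,0,0,-0.08],[0,0.01,-0.02,0,0,0,-0.08],[0,0.01,-0.05,0,0,0,-0.08],[0,0.01,-0.1,0,0,0,-0.08],[0,0.01,-0.15,0,0,0,-0.08],[0,0.01,-0.15,0,0,0,-0.08],[0,0.01,-0.15,0,0,0,-0.08],[0,0.01,-0.15,0,0,0,-0.08]]

```text
time_s: 5.85
tool_pos: [0.5121, 0.1295, 0.2175]
tool_rot: [180.0, -0.1, -141.2]
force: [-0.2, -0.0, -0.2]
grip_width: 0.04
```

```bash
python3 - <<'E'
from h import *
snap('scene','s4');snap('wrist','w4');snap('top','t4')
a=cv2.resize(cv2.imread('pics/s4.png')[180:280,80:290],(700,333))
b=cv2.resize(cv2.imread('pics/w4.png')[100:300,130:380],(333,266)); c=cv2.resize(cv2.imread('pics/t4.png')[150:225,100:280],(367,266))
cv2.imwrite('pics/c6.png',np.vstack([a,np.hstack([b,c])]))
o=env.get_obs();print(o['time_s'],o['tool_pos'],o['force'],np.abs(o['joint_velocities']).max())
E
```

```text
6.0 [0.51191645 0.12960947 0.21716095] [-0.10403487 -0.16544581 -0.13604275] 0.36852475432475296
```

View pics/c6.png

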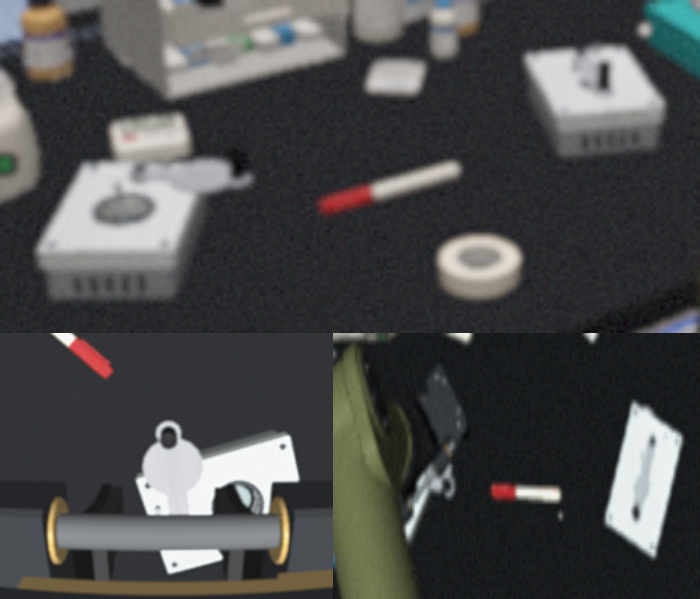

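The cover is swung out over the side with the port fully visible, and the narrow cover looks unmoved. I'll measure the opening angle.

```bash
python3 - <<'E'
from h import *
f=cv2.imread('pics/s4.png')
k=px2w('s4',80+238*.3,180+152*.3,.0855);d=k[:2]-[.5697,.19]
print(k,np.hypot(*d),np.degrees(np.arctan2(d[1],d[0]))%360-149)
a=cv2.absdiff(f,cv2.imread('pics/s0.png'))[185:228,235:282];print(a.mean(),a.max())
E
```

```text
[0.49979207 0.13318645 0.0855    ] 0.09008272303770448 70.10045192279065
3.0930232558139537 19
```

```bash
python3 -c "
from h import *
print(env.sign_off())"
```

```text
the job is handed in; nothing more can be done
None
```

The wide port is open and the job is handed in, at about 6 s of the 32 s allowed. No verdict came back.

- **What I did:** The wide-port detector was the left white housing, the one with the larger disc. I put the half-open fingers around its knob, swung it counter-clockwise on the 84 mm arc, backed off 10 mm and lifted clear.
- **Opening:** The last scene picture puts the cover about 70° (1.2 rad) from its starting position, with the port fully visible. From the finger position I expected about 76°, so the two differ by about 6°. The knob also measured 90 mm from the pin instead of 84 mm, so read the angle as good to several degrees. Both values are above the 57° needed.
- **Other checks:** The narrow cover's image shows no change beyond noise. The tool was at z = 0.217 m with almost no force on it, touching nothing. I did not measure the cover's speed directly.

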